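# Hang the deep sample basket on the drip stand

## Task

Hang the deep perforated basket on the hook of the drip stand so that it is left hanging upright by its wire bail, with the bail's bar down in the throat of the hook. Leave the shallow basket standing where it is.

Things in the scene. Friction and masses are not known exactly. Their poses are not given: they have to be found in the camera images.
- deep_basket: Deeper of two loose steel baskets, 130 to 210 g: perforated round cup, 56 mm diameter, 60 mm deep, open on top. A rigid closed wire bail rises from its rim in the local y-z plane; on the middle of the bail's bar stands a black grip, 18 x 18 mm square (faces along local x and y), from z = 123 to 178 mm. Origin: centre of the cup's underside, z up. Stands upright on the worktop.
- bail_bar (a point): Middle of the deep basket's level bail bar, on the centre line of the 6 mm wire, 120 mm above the cup's underside, right below the grip. Axes as the basket's: y along the bar. The bail's uprights are at y = -28 and +28 mm, so the window below the bar is 50 mm wide and 57 mm high, down to the cup's rim.
- shallow_basket: The shallower basket, to be left standing: same diameter, bail and grip as the deep one, but its cup is only 30 mm deep, the bar is at z = 90 mm and the top of the grip at z = 148 mm. Origin: centre of the cup's underside.
- drip_stand: Fixed steel stand. Origin: foot of its 12 mm post (18 mm collar on top, up to z = 180 mm), on the worktop. Tray foot 12 mm high, x = -130 to 20, y = -50 to 50 mm. One hook of 8 mm wire points from the post top to local -x and is open only at its tip: a closed bail has to pass over the tip along +x, towards the post, before its bar can go down into the throat.
- hook_throat (a point): Lowest part of the hook, on the wire's centre line: local (-75, 0, 155) mm of the stand, same axes. Seen from here the wire is level from x = -10 to 10 mm, slopes up to a free tip at x = -22 mm (top of tip 20 mm above here) and up to x = 25 mm, then runs level, 17 mm above here, to the post at x = 75 mm. A bar lying in the throat has its centre 7 mm above here.

How it is judged (in metres and radians):
At the end, for the whole second after the job is handed in: The middle of the deep basket's bail bar is within 20 mm of the hook's throat along and across the hook and 0 to 16 mm above its wire centre; the basket hangs within 20 degrees of upright, swinging at most gently (under 150 mm/s); the shallow basket is within 30 mm of where it stood (x of bail_bar in the frame of hook_throat between -0.02 and 0.02 m and y of bail_bar in the frame of hook_throat between -0.02 and 0.02 m and z of bail_bar in the frame of hook_throat between 0 and 0.016 m and angle between deep_basket's own z axis and vertical below 0.35 rad and linear speed of deep_basket below 0.15 m/s and distance of shallow_basket from where it was at the start of the episode below 0.03 m); the robot touches nothing.
It fails at once if the shallow basket is moved by more than 30 mm or tipped over (distance of shallow_basket from where it was at the start of the episode above 0.03 m or angle between shallow_basket's own z axis and vertical above 0.35 rad).
It also fails if it takes over 42 s, if anything falls off the work surface, if the arm or the gripper's body presses on something with over 40 N, if the wrist force passes 120 N, or if a joint passes its speed limit or range.

## Robot

A 6-joint arm with a two-finger parallel gripper is mounted at the origin on a cart in front of the work surface, level with it; the furniture and walls round the work are solid. World frame = base frame: x ahead of the robot, y to its left, z up, the work surface at z = 0. Lengths are in mm, angles in rad, forces in N, time in s.
With the tool pointing down it reaches from about 350 to 875 mm from the base axis. Payload 4.2 kg.
Tool frame: the origin (TCP) lies on the mounting face of the last link; the fingertips stand 173 mm ahead of it and the grasp point (between the pads) lies 155 mm ahead of it; z points along the fingers, y is the direction in which the jaws open and shut (so a half turn about z gives the same grasp; the last joint's range is limited). The gripper opens to 85 mm and grips with 20 to 120 N. Pads are 22 mm wide; open, the fingers measure 114 mm over their backs; the gripper's body (76 mm by 85 mm) begins 54 mm behind the grasp point. The pads swing forward as they close: fully open they stand 13 mm farther back than shut.
Start: joints at [-1.056, 0.385, 0.008, 0, -1.194, -0.259], TCP at [158.154, -604.638, 404.712] pointing down, gripper open.
Joint ranges: [-3.14, 3.14], [-1.21, 2.06], [-1.07, 1.41], [-3.16, 2.05], [-2.99, -0.16], [-3.1, 3.1]. Speed limits (rad/s): [2.79, 2.79, 3.14, 3.14, 3.14, 3.14].

## Interface

Orientations are given as a unit quaternion [x, y, z, w].
In Python, from bench import arm gives the robot as it stands.
- The arm moves only by the shell command python3 -m jog 'ROWS' [OPENING]. ROWS is JSON, a list that holds one entry, the list of rows, each a list of 4 numbers: the shift along the tool's x, y, z in mm, then the turn about the tool's z in degrees. In form: [[[x, y, z, spin], ...]]. A call has exactly 5 rows; each row is the pose to reach, as a shift and turn from the pose measured when the call began, along the tool's axes at that moment; what a row does not reach only later rows make up. A row lasts 1/8 s, in which the tool goes at most 62.5 mm and 10.7 degrees, less where a joint would pass 70% of its speed; a pose out of reach is approached as far as the arm can. A call with a gripper value outside its range is refused whole. OPENING is the finger opening in mm, from 0 to 85.4, set as the call begins (- or left out, the last holds). The fingers move at their own pace and stop on an object; the grip force is fixed at half the most. Time passes only in rows, so rows that repeat a pose let the fingers close, or fill a call up. It gives the time, the measured TCP pose, the force and the opening at its end, in the units of the state.
- arm.read_state(): the state, without advancing time (a new reading comes with each control period).
- arm.get_image(name): name is "side" or "top"; returns (picture, depth): 384x512x3 uint8, blue, green, red; 384x512 float32, mm along the optical axis (not along the pixel's ray), 0 where there is no reading.
- arm.camera_params(name): a dict with "mtx" (3x3 intrinsics, pixels), "k1" (the pictures are not rectified: a ray, as slopes to the right and down, at radius r is drawn at 1 + k1 r^2 times it, then the intrinsics apply), "R" (3x3) and "t" (3): a world point X has camera coordinates R X + t. Camera axes: x right, y down, z forward; pixel columns grow to the right and rows downward; lengths in mm; the calibration is good to about 2 mm. A picture is of the moment at which its call begins. camera_params takes no time and is no camera call.
- arm.job_done(): hands the job in, once; it reports no verdict.
The state is a dict: "clock": time; "joints": joint angles; "joint_vel": joint speeds; "joint_efforts": joint torques, N m; "position": TCP position; "ee_rot": TCP orientation; "contact_force": force on the tool from outside, world axes, zero at the start; "wrist_torque": the same for the moment, N m; "gripper_width": finger opening in mm.
Only numpy, scipy, OpenCV 4.12 (cv2) and the standard library are available. Lean on these libraries where they do the work, as an engineer would, in place of code of your own. Each camera call takes 0.05 s, during which the arm holds its last target.

## Working session

There is one attempt and no reset: what is moved stays moved. The work goes in short steps, Python scripts to look and compute and a shell command to move; the robot and the scene stay as the last step left them, time stands still between calls to the robot, and variables do not carry over. Pictures are saved under pics/ and viewed, and the job is handed in when it is done.

```bash
mkdir -p pics
cat > h.py <<'E'
import numpy as np,cv2
from bench import arm
def snap(n,tag):
    im,d=arm.get_image(n); cv2.imwrite(f'pics/{tag}.png',im); np.save(f'pics/{tag}.npy',d); return im,d
def pts(n,uv,z):
    p=arm.camera_params(n);M=np.array(p['mtx']);R=np.array(p['R']);t=np.array(p['t']);k=p['k1']
    D=np.array([k,0,0,0,0],float)
    s=cv2.undistortPoints(np.array(uv,float).reshape(-1,1,2),M,D).reshape(-1,2)
    c=np.c_[s,np.ones(len(s))]*np.array(z,float).reshape(-1,1)
    return (c-t.reshape(1,3))@R
def plane(n,uv,h):
    a=pts(n,uv,np.ones(len(uv)));o=pts(n,uv,np.zeros(len(uv)));d=a-o
    return o+d*((h-o[:,2])/d[:,2])[:,None]
def proj(n,X):
    p=arm.camera_params(n)
    r,_=cv2.Rodrigues(np.array(p['R']));D=np.array([p['k1'],0,0,0,0],float)
    return cv2.projectPoints(np.array(X,float).reshape(-1,1,3),r,np.array(p['t'],float),np.array(p['mtx']),D)[0].reshape(-1,2)
E
python3 - <<'E'
from h import *
for n in('side','top'):
    im,d=snap(n,n+'0')
    p=arm.camera_params(n);print(n,p['k1'],-np.array(p['R']).T@np.array(p['t']),np.array(p['R'])[2],p['mtx'][0][0])
print(arm.read_state())
E
```

```text
side -0.04849301452626395 [299.69072066 921.04983568 558.62690586] [ 0.34491121 -0.79467753 -0.49952365] 379.04011498196087
top -0.16250551890393294 [ 421.65958306  248.85464325 1117.51285939] [ 0.17510818 -0.01882306 -0.98436925] 457.4504066274018
{'clock': 0.1, 'joints': array([-1.05635138e+00,  3.85492737e-01,  6.74856024e-03, -4.36569822e-04,
       -1.19401366e+00, -2.58574650e-01]), 'joint_vel': array([ 0.00130286, -0.00285491,  0.00622343,  0.00073439, -0.00014205,
        0.00085177]), 'joint_efforts': array([-5.84689697e-04, -3.93317878e+01,  1.88929081e+01,  4.19801965e+00,
       -2.58372602e-03,  2.09791246e-06]), 'position': array([ 158.15065236, -604.46919111,  403.71705384]), 'ee_rot': array([-1.27506521e-01,  9.91837227e-01,  9.84889012e-04, -1.81777375e-04]), 'contact_force': array([0.32622283, 0.81789915, 0.01705196]), 'wrist_torque': array([-0.03868542, -0.07934595,  0.00620825]), 'gripper_width': 85.4171169794037}
```

View pics/side0.png

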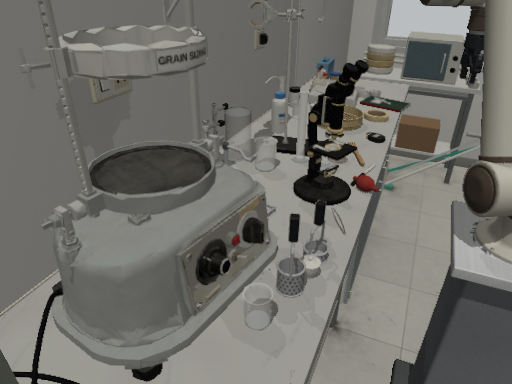

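View pics/top0.png

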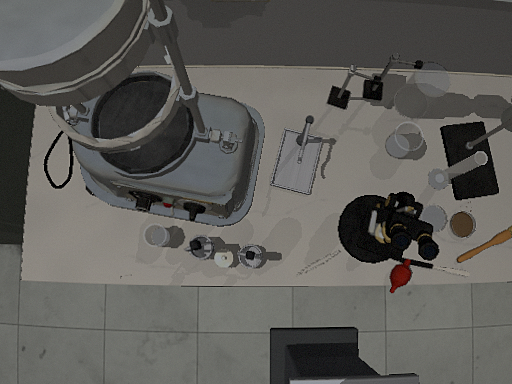

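The side view shows the deep basket with its grip near (293,228) and its cup near (291,278). The shallow basket's grip is near (320,212). The top view shows the stand tray near (297,160) with the post top near (308,120), and the baskets near (200,245) and (250,257). I'll zoom in on these.

Run:
```python
import cv2,numpy as np
a=cv2.imread('pics/top0.png');b=cv2.imread('pics/side0.png')
t1=cv2.resize(a[105:205,260:340],None,fx=5,fy=5,interpolation=cv2.INTER_CUBIC)
t2=cv2.resize(a[220:280,140:280],None,fx=5,fy=5,interpolation=cv2.INTER_CUBIC)
cv2.imwrite('pics/z1.png',t1);cv2.imwrite('pics/z2.png',t2)
cv2.imwrite('pics/z3.png',cv2.resize(b[190:310,235:365],None,fx=5,fy=5,interpolation=cv2.INTER_CUBIC)[:600])
cv2.imwrite('pics/z4.png',cv2.resize(b[80:190,190:300],None,fx=5,fy=5,interpolation=cv2.INTER_CUBIC)[:600])
from h import *
# projection of guess
print(plane('top',[(308,120)],180),plane('top',[(297,160)],12),plane('top',[(195,245),(252,250)],150))
print(proj('side',plane('top',[(308,120)],180)),proj('side',plane('top',[(297,160)],12)))
```

```text
[[729.92138766 131.18335409 180.        ]] [[680.67209294 139.45565681  12.        ]] [[463.31925654 369.88300982 150.        ]
 [453.75060477 249.72339768 150.        ]]
[[226.03381525 142.90177832]] [[242.53397697 204.64094025]]
```

View pics/z1.png

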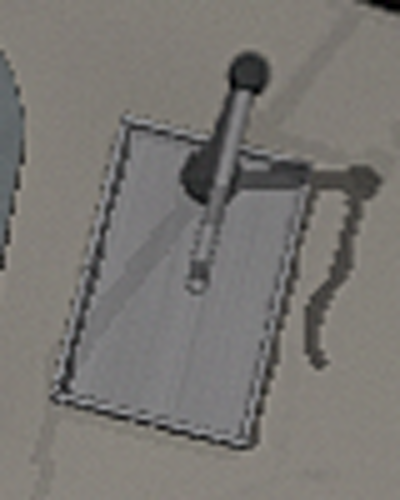

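View pics/z2.png

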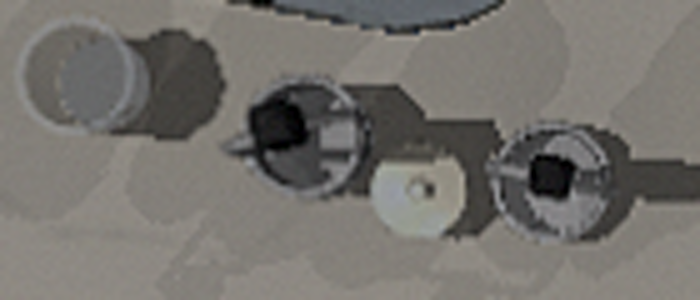

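View pics/z3.png

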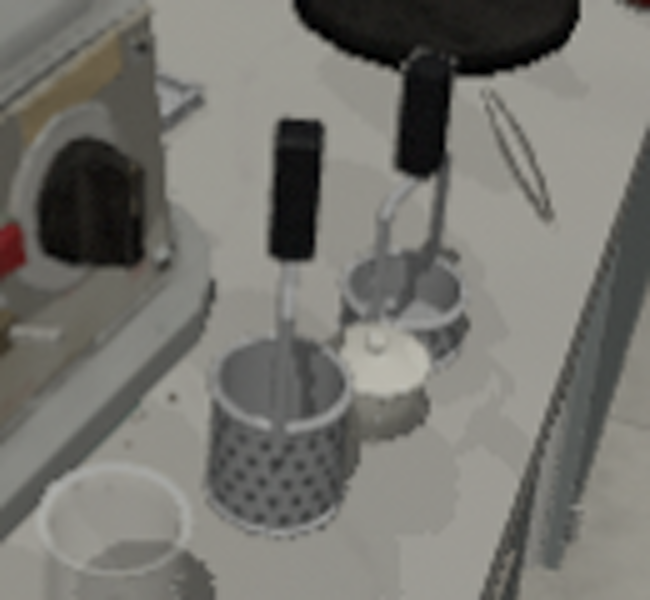

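View pics/z4.png

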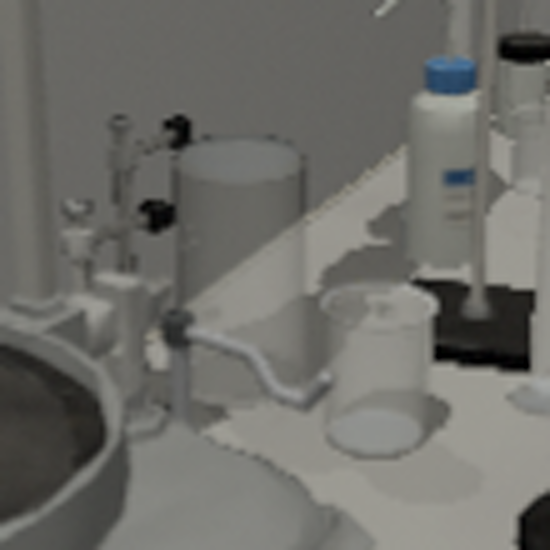

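```bash
cat > hm.py <<'E'
from h import *
d=np.load('pics/top0.npy');im=cv2.imread('pics/top0.png')
v,u=np.mgrid[0:384,0:512]
P=pts('top',np.c_[u.ravel(),v.ravel()],d.ravel());ok=d.ravel()>0
print('valid',ok.mean())
# height grid 50mm cells max z
g=np.full((14,30),np.nan)
for p in P[ok]:
    i=int((p[0]-200)//50);j=int((900-p[1])//50)
    if 0<=i<14 and 0<=j<30: g[i,j]=np.nanmax([g[i,j],p[2]])
print('cols y=',[900-50*j for j in range(30)])
for i in range(13,-1,-1): print(200+50*i,' '.join('%4.0f'%x for x in g[i]))
E
python3 hm.py
python3 - <<'E'
from h import *
for n,boxes in(('top',[(185,235,208,256),(240,245,262,265)]),('side',[(285,208,305,245),(310,198,330,228)])):
    im=cv2.imread(f'pics/{n}0.png');d=np.load(f'pics/{n}0.npy')
    for b in boxes:
        m=(im[b[1]:b[3],b[0]:b[2]].max(2)<45).astype(np.uint8)
        k,l,s,c=cv2.connectedComponentsWithStats(m)
        i=1+np.argmax(s[1:,4]);cc=c[i]+np.array(b[:2])
        ys,xs=np.where(l==i);dd=d[ys+b[1],xs+b[0]]
        r=cv2.minAreaRect(np.c_[xs+b[0],ys+b[1]].astype(np.float32))
        print(n,s[i],cc,r,np.percentile(dd,[0,10,50,90]))
        Q=pts(n,np.c_[xs+b[0],ys+b[1]],dd);print(np.median(Q,0),Q.min(0),Q.max(0))
        if n=='top':print('plane', plane(n,[cc],178 if b[0]<200 else 148))
E
```

```text
valid 0.9960784912109375
cols y= [900, 850, 800, 750, 700, 650, 600, 550, 500, 450, 400, 350, 300, 250, 200, 150, 100, 50, 0, -50, -100, -150, -200, -250, -300, -350, -400, -450, -500, -550]
850  nan  nan  nan  nan  nan  nan  nan  nan  nan    4    7    6    8    7    6    6   14  194   17  213  200  169  166    5    7    5    6    5  nan  nan
800  152  161    4    4  nan  nan  nan  nan  277  nan  nan    5   52   47    7    5   16  194  179   16  168  170  166    5    6    5   63    2  nan  nan
750  146  148    6   47  nan  207  273  272  279  472  474  208  204   79   16   16  588  593  600  608  608  164   20   21   22   21   58   -1  nan  nan
700  125  136   23   33  nan  275  334  270  269  268  486  208  210  118   15  183   18    7    6   98   99   99   23   23  240   22    5  nan  nan  nan
650  121  122   17   12   51  211  484  710  710  709  759  734  274   59  160  177   17    6    6   97   97    5  238   22   22   23    6  nan  nan  nan
600  106  113   13   13   52  208  485  715  709  761  761  214  213   52  175  175   11    6    5    5    6    7  237   21   23   20    4 
[... 1844 characters left out ...]
] [ 451.80045134  262.39245698 1117.51285939]
plane [[443.88852428 254.32632979 148.        ]]
side [  4   6  10  28 234] [293.75641026 227.65384615] ((293.8093566894531, 227.5505828857422), (8.545825004577637, 27.19693374633789), 3.5763344764709473) [677.40344238 680.29953613 688.6182251  700.34972534]
[461.5524904  377.74677341 157.10441857] [453.92812516 363.61410988 125.59043511] [471.85361321 383.04162928 178.34775129]
side [  0   0  20  27 289] [319.73702422 208.91349481] ((319.5, 211.0), (26.0, 19.0), 90.0) [   0.          780.85334473  793.9465332  1045.97675781]
[446.01037189 261.66161975 114.43963994] [299.69072066  16.02289708   7.14360421] [522.56729977 921.04983568 558.62690586]
```

```bash
python3 - <<'E'
from h import *
for n,b in(('top',(175,225,225,270)),('side',(270,200,315,300))):
    d=np.load(f'pics/{n}0.npy');v,u=np.mgrid[b[1]:b[3],b[0]:b[2]]
    dd=d[v,u].ravel();P=pts(n,np.c_[u.ravel(),v.ravel()],dd)
    ok=(dd>0)&(np.hypot(P[:,0]-462,P[:,1]-370)<45)
    P=P[ok]
    for lo,hi in((50,66),(70,122),(124,170),(172,185)):
        q=P[(P[:,2]>lo)&(P[:,2]<hi)]
        print(n,lo,hi,len(q),np.median(q,0) if len(q) else '',q.min(0) if len(q) else '',q.max(0) if len(q) else '')
        if lo==70 or (lo==172): print(np.round(q,0)[:40].tolist())
        if lo in(50,172) and len(q)>5:
            c,r=cv2.minEnclosingCircle(q[:,:2].astype(np.float32));print('circ',c,r, cv2.minAreaRect(q[:,:2].astype(np.float32)))
E
python3 - <<'E'
import cv2
a=cv2.imread('pics/top0.png')[232:264,180:220]
cv2.imwrite('pics/z5.png',cv2.resize(cv2.convertScaleAbs(a,alpha=1.8),None,fx=16,fy=16,interpolation=cv2.INTER_CUBIC))
E
```

```text
top 50 66 117 [458.33116611 369.39767499  58.70295227] [437.45546909 339.99936922  51.44254215] [490.62837264 397.86237137  63.478593  ]
circ (464.08966064453125, 368.6395263671875) 29.71402931213379 ((464.07977294921875, 368.8885498046875), (53.07925796508789, 57.90837478637695), 0.6379739046096802)
top 70 122 35 [468.51513247 351.79503602 117.46276628] [453.66258069 340.01345411  77.60395605] [473.88043529 396.15010552 121.94272839]
[[474.0, 344.0, 116.0], [474.0, 342.0, 115.0], [471.0, 352.0, 118.0], [471.0, 348.0, 121.0], [471.0, 343.0, 120.0], [472.0, 341.0, 118.0], [472.0, 340.0, 108.0], [469.0, 358.0, 120.0], [469.0, 354.0, 122.0], [469.0, 352.0, 121.0], [469.0, 350.0, 120.0], [469.0, 346.0, 118.0], [469.0, 344.0, 115.0], [469.0, 341.0, 116.0], [470.0, 340.0, 107.0], [471.0, 340.0, 81.0], [467.0, 354.0, 122.0], [467.0, 350.0, 118.0], [467.0, 348.0, 120.0], [468.0, 343.0, 95.0], [469.0, 342.0, 89.0], [469.0, 340.0, 78.0], [465.0, 356.0, 122.0], [465.0, 354.0, 117.0], [458.0, 396.0, 114.0], [458.0, 393.0, 117.0], [458.0, 360.0, 122.0], [456.0, 395.0, 119.0], [456.0, 393.0, 119.0
[... 3534 characters left out ...]
.0], [459.0, 364.0, 176.0], [471.0, 376.0, 178.0], [470.0, 373.0, 177.0], [468.0, 372.0, 177.0], [466.0, 372.0, 177.0], [464.0, 371.0, 177.0], [463.0, 370.0, 177.0], [461.0, 371.0, 178.0], [459.0, 369.0, 177.0], [458.0, 368.0, 177.0], [457.0, 364.0, 175.0], [470.0, 377.0, 177.0], [468.0, 377.0, 178.0], [467.0, 376.0, 177.0], [465.0, 374.0, 177.0], [463.0, 375.0, 178.0], [462.0, 375.0, 178.0], [461.0, 372.0, 176.0], [458.0, 374.0, 178.0], [457.0, 371.0, 177.0], [456.0, 369.0, 176.0], [469.0, 380.0, 177.0], [468.0, 377.0, 176.0]]
circ (463.66400146484375, 371.02752685546875) 10.489924430847168 ((463.7519836425781, 372.1741638183594), (18.71886444091797, 16.912694931030273), 25.923168182373047)
```

View pics/z5.png

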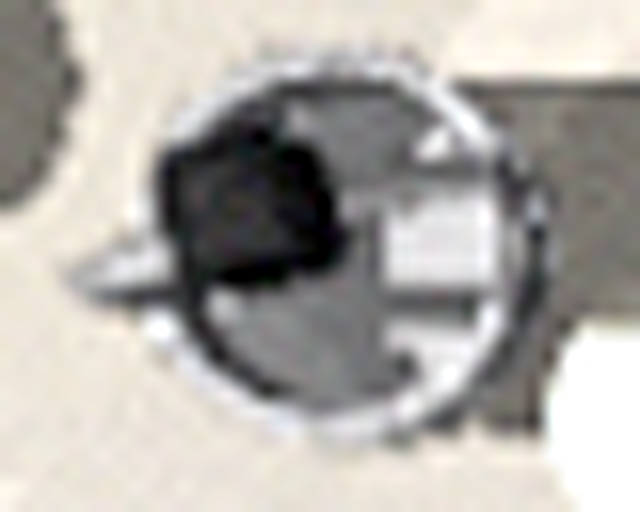

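Grip centre is about (463.5, 370), with the bar yawed about +16° from world y. The top zoom agrees: the bar runs lower-left to upper-right past the black grip. Next, the stand.

Run:
```python
from h import *
c=np.array([[285,129],[322,137],[311,193],[271,184]],float) # tray corners rough from zoom: (125,118),(310,162),(250,443),(58,398) /5
c=np.array([[125,118],[310,162],[250,443],[58,398]])/5+[260,105]
W=plane('top',c,12);print(W)
e=(W[0]+W[1]-W[2]-W[3])[:2]/2;print('tray x dir',np.degrees(np.arctan2(e[1],e[0])),np.linalg.norm(e));f=(W[0]+W[3]-W[1]-W[2])[:2]/2;print(np.degrees(np.arctan2(f[1],f[0])),np.linalg.norm(f))
ctr=W[:,:2].mean(0);a=e/np.linalg.norm(e);print('ctr',ctr,'post',ctr+55*a,'throat',ctr-20*a)
print('posttop',plane('top',[(260+248/5,105+72/5)],180),'tip',plane('top',[(260+198/5,105+283/5)],171))
for n,b in(('top',(285,108,325,170)),('side',(215,130,270,180))):
    d=np.load(f'pics/{n}0.npy');v,u=np.mgrid[b[1]:b[3],b[0]:b[2]]
    dd=d[v,u].ravel();P=pts(n,np.c_[u.ravel(),v.ravel()],dd)
    q=P[(dd>0)&(P[:,2]>145)&(P[:,2]<190)&(P[:,0]>600)&(P[:,0]<760)&(P[:,1]>90)&(P[:,1]<200)]
    print(n,len(q));q=q[np.argsort(q[:,0])];print(np.round(q[::max(1,len(q)//40)]).tolist())
```

```text
[[761.66383345 168.76487145  12.        ]
 [739.75857767  75.46173647  12.        ]
 [596.3113895  108.31574543  12.        ]
 [618.13414549 202.72295423  12.        ]]
tray x dir -13.10577281404138 147.32581497273307
76.88655193924608 96.36819000027164
ctr [678.96698653 138.8163269 ] post [732.53440847 126.34510776] throat [659.487924   143.35131567]
posttop [[731.32672236 127.69374392 180.        ]] tip [[639.97640311 149.67789304 171.        ]]
top 216
[[637.0, 149.0, 172.0], [639.0, 149.0, 173.0], [644.0, 153.0, 171.0], [647.0, 152.0, 165.0], [651.0, 145.0, 159.0], [655.0, 150.0, 159.0], [658.0, 149.0, 157.0], [660.0, 143.0, 157.0], [664.0, 143.0, 160.0], [667.0, 147.0, 157.0], [669.0, 143.0, 165.0], [672.0, 143.0, 164.0], [675.0, 141.0, 162.0], [677.0, 145.0, 162.0], [679.0, 142.0, 169.0], [681.0, 142.0, 171.0], [683.0, 140.0, 171.0], [685.0, 135.0, 172.0], [688.0, 136.0, 177.0], [691.0, 142.0, 176.0], [694.0, 140.0, 173.0], [696.0, 138.0, 174.0], [700.0, 134.0, 177.0], [702.0, 138.0, 175.0], [705.0, 131.0, 175.0], [707.0, 133.0, 175.0], [711.0, 133.0, 177.0], [714.0, 131.0, 173
[... 763 characters left out ...]
0, 171.0], [684.0, 144.0, 168.0], [685.0, 148.0, 173.0], [688.0, 141.0, 175.0], [693.0, 144.0, 175.0], [697.0, 141.0, 170.0], [700.0, 141.0, 170.0], [703.0, 139.0, 174.0], [707.0, 137.0, 173.0], [713.0, 137.0, 174.0], [717.0, 135.0, 172.0], [721.0, 133.0, 174.0], [725.0, 131.0, 175.0], [727.0, 132.0, 167.0], [728.0, 135.0, 176.0], [729.0, 134.0, 173.0], [729.0, 129.0, 146.0], [730.0, 128.0, 148.0], [730.0, 132.0, 155.0], [731.0, 135.0, 175.0], [732.0, 134.0, 178.0], [733.0, 138.0, 176.0], [733.0, 133.0, 160.0], [733.0, 131.0, 179.0], [734.0, 140.0, 174.0], [735.0, 139.0, 168.0], [736.0, 136.0, 178.0], [737.0, 131.0, 159.0], [739.0, 137.0, 178.0], [739.0, 132.0, 159.0], [740.0, 136.0, 166.0]]
```

```bash
cat > to.py <<'E'
import sys
from h import *
from scipy.spatial.transform import Rotation as Ro
s=arm.read_state();p=s['position'];R=Ro.from_quat(s['ee_rot']).as_matrix()
print('t',round(s['clock'],2),'pos',p.round(1),'F',s['contact_force'].round(1),'w',round(s['gripper_width'],1),'yaw y-axis from +y',round(np.degrees(np.arctan2(-R[0,1],R[1,1])),2),'zax',R[:,2].round(3),'j',s['joints'].round(2))
for a in sys.argv[1:]:
    w=np.array([float(x) for x in a.split(',')]);print(a,'->',(R.T@(w-p)).round(1))
E
python3 to.py 270,-370,570 370,-170,590 450,0,600 463,300,600 463.5,370,420 463.5,370,315
```

```text
t 0.1 pos [ 158.2 -604.5  403.7] F [0.3 0.8 0. ] w 85.4 yaw y-axis from +y 14.65 zax [-0.001  0.002 -1.   ] j [-1.06  0.39  0.01 -0.   -1.19 -0.26]
270,-370,570 -> [-167.5  198.9 -165.9]
370,-170,590 -> [-314.8  367.1 -185.6]
450,0,600 -> [-435.2  511.4 -195.3]
463,300,600 -> [-523.7  798.3 -194.7]
463.5,370,420 -> [-541.9  865.6  -14.6]
463.5,370,315 -> [-541.9  865.4   90.4]
```

```bash
python3 -m jog '[[[-33,40,-33,0],[-67,80,-66,0],[-100,120,-100,0],[-134,160,-133,0],[-167,199,-166,0]]]'
python3 to.py 370,-170,600 450,0,600 463,300,600 463.5,370,420
```

```text
clock: 0.72
position: [269.7, -368.3, 570.8]
ee_rot: [-0.127, 0.992, 0.001, -0.0]
contact_force: [1.3, 0.2, 0.4]
gripper_width: 85.6
t 0.72 pos [ 269.7 -368.3  570.8] F [1.3 0.2 0.4] w 85.6 yaw y-axis from +y 14.63 zax [-0.001  0.002 -1.   ] j [-0.58  0.01 -0.06 -0.   -1.5  -0.73]
370,-170,600 -> [-147.1  166.6  -28.8]
450,0,600 -> [-267.5  310.9  -28.4]
463,300,600 -> [-355.9  597.9  -27.8]
463.5,370,420 -> [-374.1  665.1  152.4]
```

```bash
python3 -m jog '[[[-40,46,-10,0],[-80,92,-20,0],[-120,138,-29,0],[-160,184,-29,0],[-200,230,-29,0]]]'
python3 to.py 450,120,600 463,300,600 463.5,370,420
```

```text
clock: 1.35
position: [405.2, -93.4, 600.5]
ee_rot: [-0.128, 0.992, 0.001, 0.0]
contact_force: [0.3, -1.1, 0.3]
gripper_width: 85.5
t 1.35 pos [405.2 -93.4 600.5] F [ 0.3 -1.1  0.3] w 85.5 yaw y-axis from +y 14.65 zax [-0.     0.003 -1.   ] j [ 0.17 -0.07 -0.06 -0.   -1.57 -1.48]
450,120,600 -> [-97.3 195.1   1. ]
463,300,600 -> [-155.5  365.9    1.5]
463.5,370,420 -> [-173.6  433.1  181.7]
```

```bash
python3 -m jog '[[[-24,54,0,0],[-48,108,0,0],[-68,164,0,0],[-86,220,0,0],[-104,276,0,0]]]'
python3 to.py 463.5,370,600 463.5,370,420
```

```text
clock: 1.98
position: [435.5, 201.9, 601.0]
ee_rot: [-0.128, 0.992, 0.001, -0.0]
contact_force: [0.3, 0.5, 0.7]
gripper_width: 85.3
t 1.98 pos [435.5 201.9 601. ] F [0.3 0.5 0.7] w 85.3 yaw y-axis from +y 14.69 zax [-0.     0.003 -1.   ] j [ 0.77  0.05  0.06 -0.   -1.57 -2.09]
463.5,370,600 -> [-69.7 155.5   1.4]
463.5,370,420 -> [-69.7 155.  181.4]
```

```bash
python3 -m jog '[[[-23,52,0,0],[-46,104,0,-1],[-70,155,20,-2],[-70,155,75,-2],[-70,155,130,-2]]]'
python3 to.py 463.5,370,400 463.5,370,315; python3 -c "
from h import *
snap('top','top1');im,d=snap('side','side1')
cv2.imwrite('pics/s1z.png',cv2.resize(im[60:320,200:400],None,fx=2.3,fy=2.3))"
```

```text
clock: 2.6
position: [463.6, 370.8, 468.9]
ee_rot: [-0.146, 0.989, 0.001, -0.001]
contact_force: [-0.2, 0.2, -1.3]
gripper_width: 85.3
t 2.6 pos [463.6 370.8 468.9] F [-0.2  0.2 -1.3] w 85.3 yaw y-axis from +y 16.75 zax [-0.001  0.002 -1.   ] j [ 0.95  0.29  0.04 -0.   -1.31 -2.22]
463.5,370,400 -> [ 0.3 -0.9 68.9]
463.5,370,315 -> [  0.2  -1.1 153.9]
```

View pics/s1z.png

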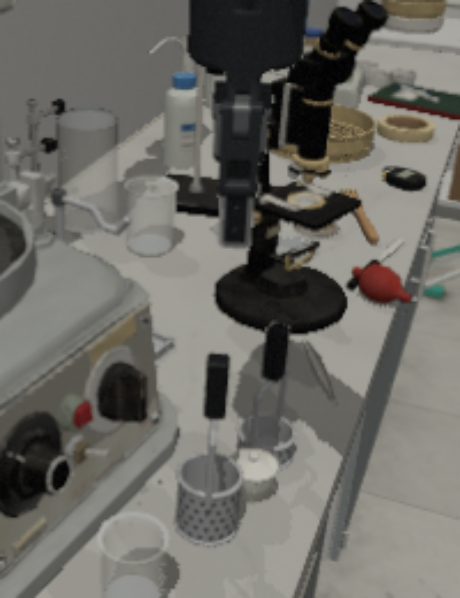

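View pics/top1.png

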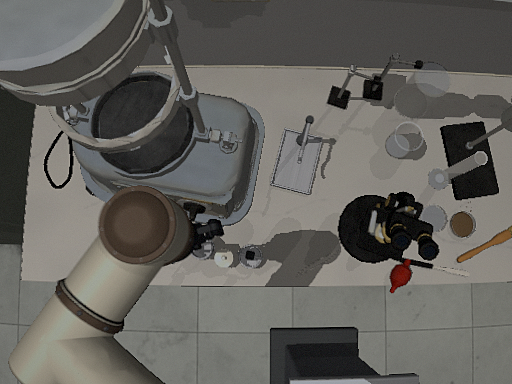

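```bash
python3 -c "
from h import *
q=proj('side',[[463.5,370,296],[463.5,370,314],[463.5,370,178]]);print(q,(q-[200,60])*2.3)
print(proj('top',[[463.5,370,296],[463.5,370,178]]))"
```

```text
[[299.16776741 155.88340433]
 [299.89645081 145.8209101 ]
 [294.80274217 215.38564029]] [[228.08586503 220.53182996]
 [229.76183687 197.38809322]
 [218.04630698 357.38697268]]
[[184.87254832 241.27105607]
 [193.25390792 244.3025275 ]]
```

```bash
python3 -c "
from h import *
q=proj('side',[[451,415,309],[451,411,320],[476,329,309]]);print((q-[200,60])*2.3)
d=np.load('pics/side1.npy')
v,u=np.mgrid[130:168,290:312]
P=pts('side',np.c_[u.ravel(),v.ravel()],d[v,u].ravel());P=P[(P[:,1]>300)&(P[:,1]<450)];print(len(P),np.median(P,0),P.min(0),P.max(0))"
```

```text
[[225.98921121 231.86606323]
 [228.9792279  214.48426855]
 [230.53478877 181.1430229 ]]
596 [445.12160149 420.66583511 327.70318487] [427.88298518 322.5192393  298.52697466] [480.5301297  442.75139827 369.38066436]
```

```bash
python3 -c "
from h import *
d=np.load('pics/side1.npy')
v,u=np.mgrid[125:170,285:320]
P=pts('side',np.c_[u.ravel(),v.ravel()],d[v,u].ravel());P=P[(P[:,1]>300)&(P[:,1]<450)&(P[:,2]<330)]
print(len(P));
for p in P[::12]: print(p.round(0).tolist(),end=' ')
cv2.imwrite('pics/s1y.png',cv2.resize(cv2.imread('pics/side1.png')[100:250,265:335],None,fx=4,fy=4,interpolation=cv2.INTER_CUBIC))
"
```

```text
322
[480.0, 328.0, 322.0] [474.0, 329.0, 322.0] [471.0, 327.0, 320.0] [467.0, 327.0, 319.0] [465.0, 326.0, 317.0] [480.0, 329.0, 311.0] [447.0, 420.0, 330.0] [446.0, 421.0, 329.0] [450.0, 423.0, 327.0] [456.0, 419.0, 323.0] [439.0, 413.0, 324.0] [442.0, 419.0, 324.0] [446.0, 420.0, 322.0] [450.0, 422.0, 320.0] [455.0, 419.0, 316.0] [438.0, 413.0, 317.0] [441.0, 421.0, 318.0] [446.0, 418.0, 314.0] [448.0, 422.0, 314.0] [450.0, 423.0, 312.0] [455.0, 417.0, 307.0] [438.0, 413.0, 309.0] [439.0, 421.0, 310.0] [441.0, 421.0, 308.0] [445.0, 421.0, 306.0] [449.0, 415.0, 301.0] [450.0, 417.0, 300.0]
```

View pics/s1y.png

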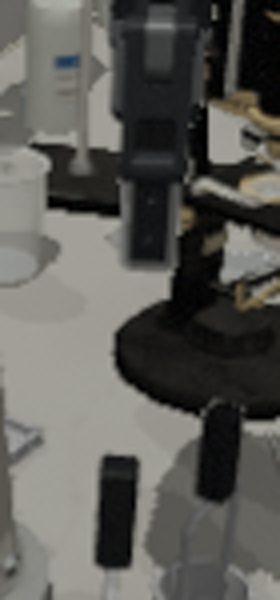

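```bash
python3 -m jog '[[[-1,-1,40,0],[-1,-1,80,0],[-1,-1,110,0],[-1,-1,135,0],[-1,-1,135,0]]]' 48
python3 to.py 464.5,370,315
```

```text
clock: 3.32
position: [462.7, 367.8, 328.7]
ee_rot: [-0.145, 0.989, -0.004, -0.007]
contact_force: [-0.4, -0.0, 0.8]
gripper_width: 48.1
t 3.33 pos [462.7 367.8 328.7] F [-0.4 -0.   0.8] w 48.1 yaw y-axis from +y 16.67 zax [-0.013 -0.011 -1.   ] j [ 0.94  0.39 -0.18 -0.01 -1.01 -2.22]
464.5,370,315 -> [-2.6  1.7 13.6]
```

```bash
python3 -m jog '[[[-2.5,1.5,7,0],[-2.5,1.5,13.5,0],[-2.5,1.5,13.5,0],[-2.5,1.5,13.5,0],[-2.5,1.5,13.5,0]]]'
python3 to.py 464.5,370,315; python3 -c "
from h import *
im,d=snap('side','side2')
cv2.imwrite('pics/s2z.png',cv2.resize(im[150:310,240:360],None,fx=4,fy=3.7,interpolation=cv2.INTER_CUBIC))"
```

```text
clock: 3.95
position: [464.5, 369.8, 315.5]
ee_rot: [-0.145, 0.989, -0.004, -0.007]
contact_force: [0.6, 0.8, -0.7]
gripper_width: 47.9
t 3.95 pos [464.5 369.8 315.5] F [ 0.6  0.8 -0.7] w 47.9 yaw y-axis from +y 16.67 zax [-0.013 -0.01  -1.   ] j [ 0.94  0.41 -0.19 -0.01 -0.99 -2.22]
464.5,370,315 -> [-0.1  0.2  0.5]
```

View pics/s2z.png

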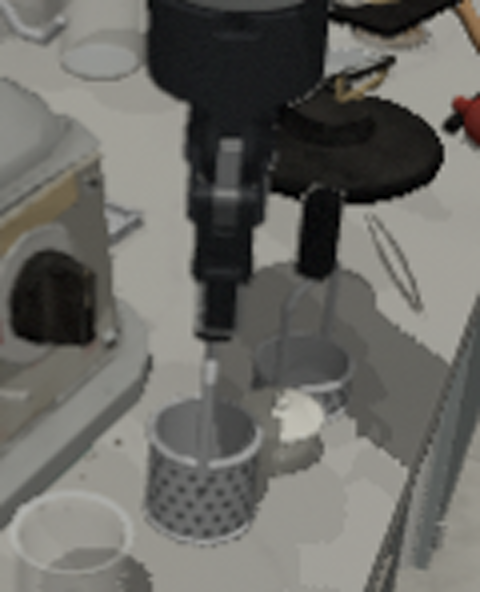

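The side view shows the fingers around the grip: near finger at (218,310) zoomed, with the grip's lower end just below it. Closing now.

```bash
python3 -m jog '[[[0,0,0,0],[0,0,0,0],[0,0,0,0],[0,0,0,0],[0,0,0,0]]]' 5
python3 to.py
```

```text
clock: 4.62
position: [464.5, 369.9, 315.6]
ee_rot: [-0.145, 0.989, -0.004, -0.007]
contact_force: [-1.0, 0.3, 1.2]
gripper_width: 16.8
t 4.62 pos [464.5 369.9 315.6] F [-1.   0.3  1.2] w 16.8 yaw y-axis from +y 16.67 zax [-0.013 -0.01  -1.   ] j [ 0.94  0.41 -0.19 -0.01 -0.99 -2.22]
```

```bash
python3 -m jog '[[[0,0,-15,0],[0,0,-45,0],[0,0,-90,0],[0,0,-140,0],[0,0,-190,0]]]'
python3 to.py 463,150,515; python3 -c "
from h import *
im,d=snap('side','side3')
cv2.imwrite('pics/s3z.png',cv2.resize(im[60:310,200:360],None,fx=3,fy=2.4,interpolation=cv2.INTER_CUBIC))"
```

```text
clock: 5.25
position: [466.6, 371.2, 508.0]
ee_rot: [-0.145, 0.989, -0.004, -0.007]
contact_force: [1.2, 0.4, -2.0]
gripper_width: 17.3
t 5.25 pos [466.6 371.2 508. ] F [ 1.2  0.4 -2. ] w 17.3 yaw y-axis from +y 16.67 zax [-0.012 -0.01  -1.   ] j [ 0.94  0.29  0.12 -0.   -1.42 -2.22]
463,150,515 -> [  67.  -211.    -4.9]
```

View pics/s3z.png

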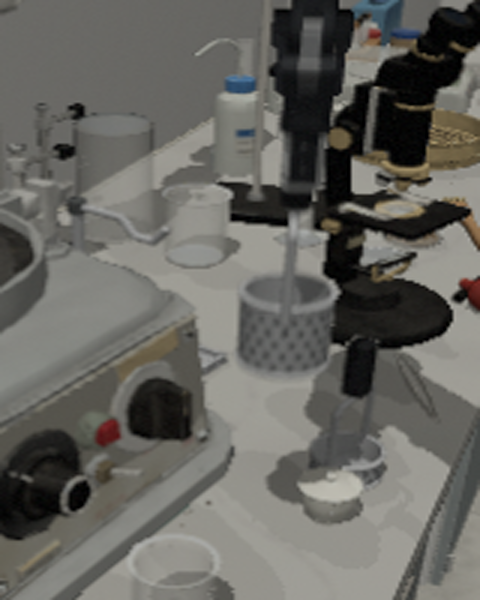

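The basket is held upright, cup at about (285,320) zoomed, and the shallow basket hasn't moved. Carrying it over and past the shallow one.

```bash
python3 -m jog '[[[13,-40,-5,6],[26,-80,-5,12],[38,-120,-5,18],[50,-158,-5,24],[62,-196,-5,29.7]]]'
python3 to.py 595,161,515 595,161,386
```

```text
clock: 5.92
position: [463.7, 164.0, 522.2]
ee_rot: [0.115, 0.993, -0.0, 0.0]
contact_force: [0.2, -1.0, -1.3]
gripper_width: 17.4
t 5.92 pos [463.7 164.  522.2] F [ 0.2 -1.  -1.3] w 17.4 yaw y-axis from +y -13.17 zax [-0.    -0.001 -1.   ] j [ 0.67  0.09 -0.09  0.   -1.39 -2.47]
595,161,515 -> [-128.6   27.     7.2]
595,161,386 -> [-128.6   27.1  136.2]
```

```bash
python3 -m jog '[[[-43,9,0,0],[-86,18,20,0],[-125,27,60,0],[-125,27,100,0],[-125,27,136,0]]]'
python3 to.py 659.5,146,386; python3 -c "
from h import *
im,d=snap('side','side4')
cv2.imwrite('pics/s4z.png',cv2.resize(im[80:230,200:340],None,fx=4.5,fy=4,interpolation=cv2.INTER_CUBIC))
im,d=snap('top','top4')
cv2.imwrite('pics/t4z.png',cv2.resize(im[100:260,220:380],None,fx=4,fy=3.7,interpolation=cv2.INTER_CUBIC))"
```

```text
clock: 6.55
position: [591.7, 161.3, 384.5]
ee_rot: [0.115, 0.993, -0.001, -0.001]
contact_force: [0.8, 1.4, -1.4]
gripper_width: 17.0
t 6.55 pos [591.7 161.3 384.5] F [ 0.8  1.4 -1.4] w 17.0 yaw y-axis from +y -13.22 zax [-0.002 -0.001 -1.   ] j [ 0.53  0.38 -0.05  0.   -1.14 -2.33]
659.5,146,386 -> [-69.5   0.6  -1.6]
```

View pics/s4z.png

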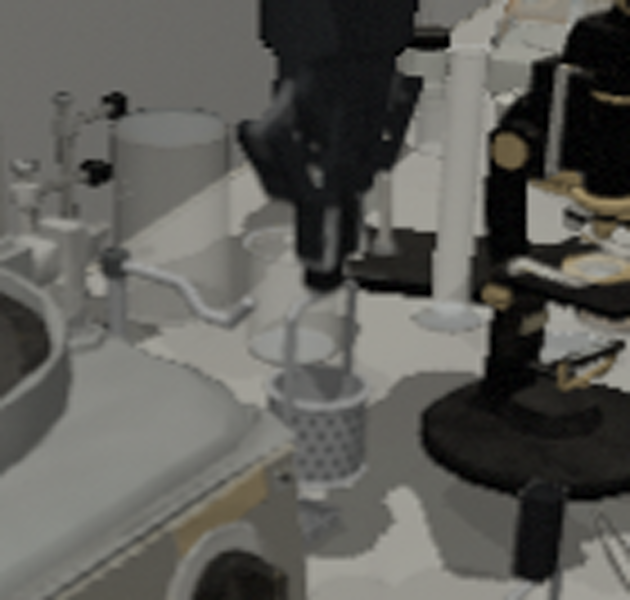

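View pics/t4z.png

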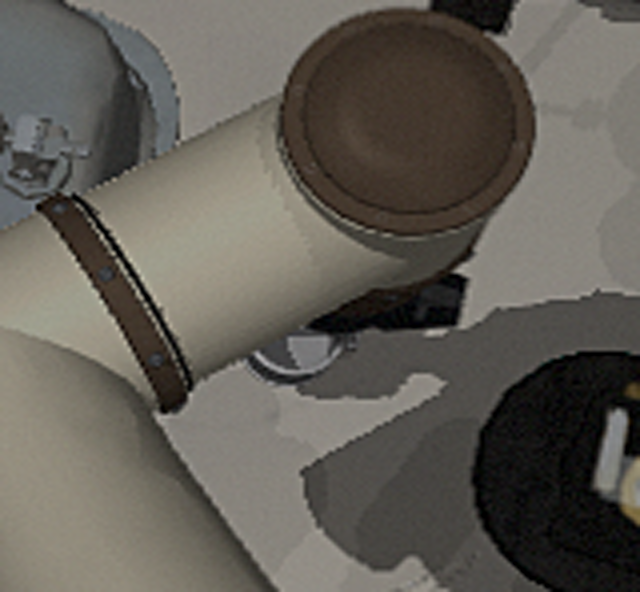

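The side view shows the bail window square to the hook: uprights at zoomed x≈290 and 350, hook tip at (240,312). I'll measure the bail with the side camera's depth.

Run:
```python
from h import *
d=np.load('pics/side4.npy');v,u=np.mgrid[140:205,250:290]
P=pts('side',np.c_[u.ravel(),v.ravel()],d[v,u].ravel())
P=P[(np.hypot(P[:,0]-592,P[:,1]-161)<45)]
ex=np.array([.974,-.227]);ey=np.array([.227,.974]);T=np.array([659.5,146])
L=np.c_[(P[:,:2]-T)@ex,(P[:,:2]-T)@ey,P[:,2]]
for lo,hi in((60,120),(120,133),(140,180),(180,197),(197,215)):
    q=L[(L[:,2]>lo)&(L[:,2]<hi)];print(lo,hi,len(q),q.mean(0).round(1),np.percentile(q,5,axis=0).round(1),np.percentile(q,95,axis=0).round(1))
    if lo in(140,180):print(q.round(0).astype(int).tolist()[:60])
# hook in same frame
d=np.load('pics/side0.npy');v,u=np.mgrid[130:180,215:270]
P=pts('side',np.c_[u.ravel(),v.ravel()],d[v,u].ravel());P=P[(P[:,2]>146)&(P[:,2]<182)]
L=np.c_[(P[:,:2]-T)@ex,(P[:,:2]-T)@ey,P[:,2]];L=L[(abs(L[:,1])<20)&(abs(L[:,0])<70)]
for a in range(-30,70,8):
    q=L[(L[:,0]>=a)&(L[:,0]<a+8)]
    if len(q):print(a,len(q),q.mean(0).round(1),q[:,2].max().round(1))
```

```text
60 120 383 [-76.6   6.6  99.7] [-92.  -24.3  72.3] [-45.7  26.5 118.7]
120 133 147 [-67.2   1.5 125.2] [-91.9 -24.7 120.6] [-41.7  29.6 130.1]
140 180 73 [-67.4  -0.3 160.7] [-69.5 -28.8 142.9] [-64.4  31.5 178.2]
[[-68, -24, 179], [-70, -26, 179], [-67, -26, 176], [-69, -26, 176], [-67, -26, 173], [-69, -27, 174], [-63, -28, 169], [-66, -27, 170], [-69, -28, 170], [-64, -26, 167], [-67, -25, 168], [-68, -29, 167], [-64, -27, 164], [-68, -25, 166], [-69, -28, 165], [-65, -25, 163], [-68, -25, 163], [-68, -29, 162], [-64, -27, 159], [-68, -25, 161], [-68, -30, 159], [-65, 30, 178], [-69, 31, 180], [-70, 29, 179], [-65, -26, 157], [-67, -26, 157], [-69, -28, 157], [-67, 32, 176], [-68, 29, 176], [-68, 26, 174], [-65, -25, 154], [-67, -26, 154], [-69, -28, 154], [-67, 32, 174], [-67, 28, 173], [-69, 27, 173], [-66, -24, 152], [-68, -25, 152], [-68, -30, 150], [-68, 33, 172], [-68, 29, 170], [-69, 27, 170], [-67, -23, 150], [-69, -24, 150], [-70, -26, 150], [-66, 30, 168], [-69, 30, 169], [-65, -26, 145], [-66, -29, 145], [-66, 30, 165], [-68, 29, 165], [-66, -25, 143], [-67, -28, 143], 
[... 854 characters left out ...]
, 22, 188], [-70, 21, 189], [-67, 29, 188], [-69, 27, 188], [-70, 24, 187], [-64, 29, 185], [-68, 29, 186], [-68, 26, 185], [-65, 30, 183], [-67, 29, 183], [-70, 28, 183], [-66, 30, 181], [-67, 29, 180], [-71, 30, 182]]
197 215 64 [-71.6   4.8 205.7] [-78.3  -7.7 198.2] [-61.   14.6 213.9]
-30 2 [-22.2   3.3 169.6] 171.1
-22 16 [-17.4   4.7 165.9] 172.7
-14 9 [ -9.7   4.7 156.4] 162.2
-6 8 [ -2.1   4.7 155.2] 158.0
2 9 [  6.    3.8 155.5] 157.7
10 15 [ 14.6   3.7 159.8] 165.7
18 13 [ 22.5   3.6 168.1] 173.2
26 11 [ 30.1   2.8 172.2] 175.1
34 7 [ 39.    2.8 172.9] 175.6
42 8 [ 46.1   3.5 172.5] 175.6
50 6 [ 54.2   2.5 172.9] 174.8
58 8 [ 61.1   3.4 172.6] 175.1
66 11 [ 68.7   3.7 172. ] 179.1
```

```bash
python3 -m jog '[[[-8,0,-2,0],[-24,-1,-2,0],[-42,-1,-2,0],[-58,-1,-2,0],[-68,-1,-2,0]]]'
python3 to.py 658,146,386; python3 -c "
from h import *
im,d=snap('side','side5')
cv2.imwrite('pics/s5z.png',cv2.resize(im[80:230,180:320],None,fx=4.5,fy=4,interpolation=cv2.INTER_CUBIC))"
```

```text
clock: 7.28
position: [658.0, 144.1, 384.4]
ee_rot: [0.116, 0.993, -0.002, -0.003]
contact_force: [-0.2, 0.2, -1.7]
gripper_width: 17.0
t 7.28 pos [658.  144.1 384.4] F [-0.2  0.2 -1.7] w 17.0 yaw y-axis from +y -13.27 zax [-0.007 -0.004 -1.   ] j [ 0.46  0.48  0.11  0.   -1.21 -2.26]
658,146,386 -> [ 0.4  1.9 -1.6]
```

View pics/s5z.png

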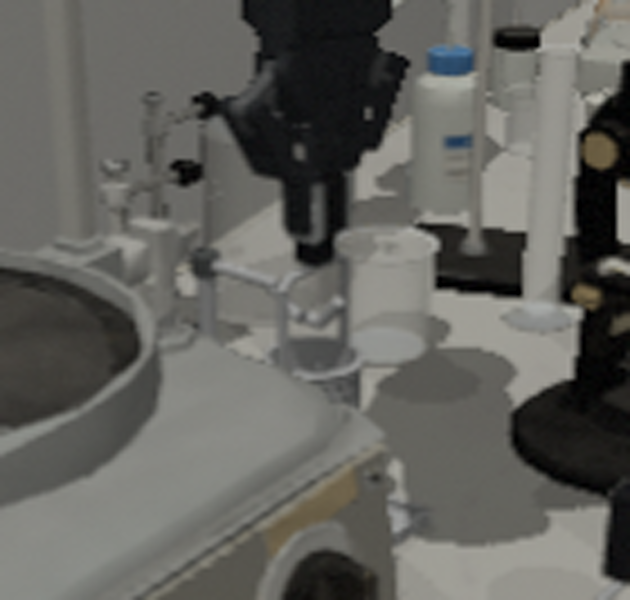

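The hook now runs through the bail window: tip at zoomed (335,308), uprights at x≈285 and 345. Lowering.

```bash
python3 -m jog '[[[0,1,6,0],[0,1,12,0],[0,1,18,0],[0,1,22,0],[0,1,22,0]]]'
python3 to.py 658,146,357
```

```text
clock: 7.95
position: [658.4, 144.9, 361.4]
ee_rot: [0.116, 0.993, -0.003, -0.004]
contact_force: [-0.6, 0.4, -1.8]
gripper_width: 17.2
t 7.95 pos [658.4 144.9 361.4] F [-0.6  0.4 -1.8] w 17.2 yaw y-axis from +y -13.28 zax [-0.008 -0.004 -1.   ] j [ 0.46  0.5   0.08  0.   -1.16 -2.26]
658,146,357 -> [0.6 1.  4.4]
```

```bash
python3 -m jog '[[[0,0,1,0],[0,0,2,0],[0,0,3,0],[0,0,3.5,0],[0,0,3.5,0]]]'
python3 to.py;  python3 -c "
from h import *
im,d=snap('side','side6')
cv2.imwrite('pics/s6z.png',cv2.resize(im[110:200,210:290],None,fx=6,fy=6,interpolation=cv2.INTER_CUBIC))"
```

```text
clock: 8.57
position: [658.4, 144.9, 357.9]
ee_rot: [0.116, 0.993, -0.003, -0.004]
contact_force: [0.6, -0.1, -1.3]
gripper_width: 17.3
t 8.57 pos [658.4 144.9 357.9] F [ 0.6 -0.1 -1.3] w 17.3 yaw y-axis from +y -13.28 zax [-0.008 -0.004 -1.   ] j [ 0.46  0.5   0.08  0.   -1.16 -2.26]
```

View pics/s6z.png

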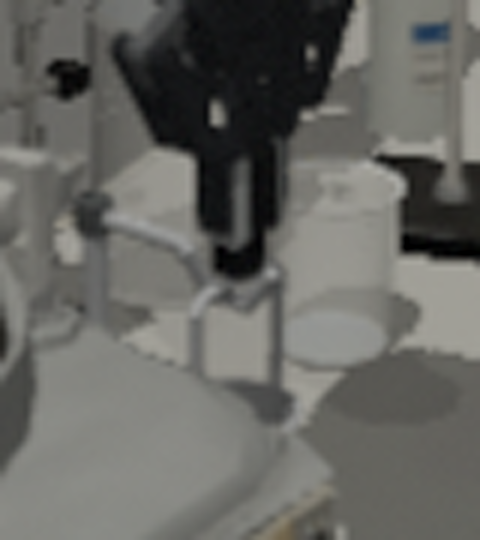

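```bash
python3 -m jog '[[[0,0,0.5,0],[0,0,1,0],[0,0,1.5,0],[0,0,2,0],[0,0,2,0]]]'; python3 to.py
```

```text
clock: 9.25
position: [658.4, 144.9, 357.0]
ee_rot: [0.115, 0.993, -0.003, -0.003]
contact_force: [-2.3, -0.4, 4.9]
gripper_width: 16.9
t 9.25 pos [658.4 144.9 357. ] F [-2.3 -0.4  4.9] w 16.9 yaw y-axis from +y -13.26 zax [-0.007 -0.004 -1.   ] j [ 0.46  0.5   0.08  0.   -1.15 -2.26]
```

Contact: vertical force went from −1.5 to +4.9 N, so the bar is resting in the throat. Opening.

```bash
python3 -m jog '[[[0,0,0,0],[0,0,0,0],[0,0,0,0],[0,0,0,0],[0,0,0,0]]]' 50; python3 to.py;  python3 -c "
from h import *
im,d=snap('side','side7')
cv2.imwrite('pics/s7z.png',cv2.resize(im[110:200,210:290],None,fx=6,fy=6,interpolation=cv2.INTER_CUBIC))"
```

```text
clock: 9.88
position: [658.4, 144.8, 356.9]
ee_rot: [0.116, 0.993, -0.003, -0.003]
contact_force: [-0.8, 0.4, 0.6]
gripper_width: 50.3
t 9.88 pos [658.4 144.8 356.9] F [-0.8  0.4  0.6] w 50.3 yaw y-axis from +y -13.27 zax [-0.007 -0.004 -1.   ] j [ 0.46  0.5   0.08  0.   -1.15 -2.26]
```

View pics/s7z.png

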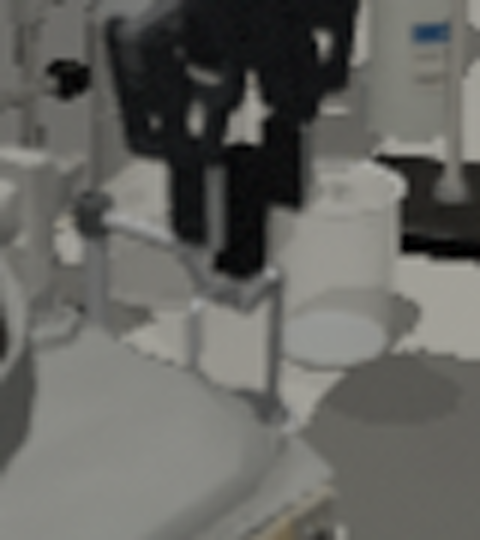

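Released. The bar sits at the hook bottom near zoomed (235,285), with the grip free between the open fingers. Going straight up.

```bash
python3 -m jog '[[[0,0,-10,0],[0,0,-30,0],[0,0,-55,0],[0,0,-90,0],[0,0,-130,0]]]'; python3 to.py 450,150,560
```

```text
clock: 10.55
position: [659.1, 145.4, 488.4]
ee_rot: [0.115, 0.993, -0.003, -0.003]
contact_force: [0.9, 0.6, -0.1]
gripper_width: 50.0
t 10.55 pos [659.1 145.4 488.4] F [ 0.9  0.6 -0.1] w 50.0 yaw y-axis from +y -13.26 zax [-0.007 -0.005 -1.   ] j [ 0.46  0.44  0.29  0.   -1.44 -2.26]
450,150,560 -> [205.  -43.9 -70.1]
```

```bash
python3 -m jog '[[[45,0,-40,0],[90,0,-70,0],[135,0,-70,0],[180,0,-70,0],[220,0,-70,0]]]'; python3 to.py;  cat > chk.py <<'E'
import sys
from h import *
k=sys.argv[1]
im,d=snap('side','side'+k)
cv2.imwrite(f'pics/s{k}z.png',cv2.resize(im[100:240,200:340],None,fx=4.2,fy=4.2,interpolation=cv2.INTER_CUBIC))
v,u=np.mgrid[110:200,210:300]
P=pts('side',np.c_[u.ravel(),v.ravel()],d[v,u].ravel())
ex=np.array([.974,-.227]);ey=np.array([.227,.974]);T=np.array([659.5,146])
L=np.c_[(P[:,:2]-T)@ex,(P[:,:2]-T)@ey,P[:,2]];L=L[(abs(L[:,0])<50)&(abs(L[:,1])<45)]
for lo,hi in((90,106),(106,130),(130,148),(152,170),(170,190),(190,215),(215,230)):
    q=L[(L[:,2]>lo)&(L[:,2]<hi)]
    if len(q):print(lo,hi,len(q),np.median(q,0).round(1),np.percentile(q,5,axis=0).round(1),np.percentile(q,95,axis=0).round(1))
im,d=snap('top','top'+k)
cv2.imwrite(f'pics/t{k}z.png',cv2.resize(im[100:280,180:340],None,fx=3.7,fy=3.3,interpolation=cv2.INTER_CUBIC))
E
python3 chk.py 8
```

```text
clock: 11.18
position: [443.7, 195.9, 560.9]
ee_rot: [0.115, 0.993, -0.002, -0.002]
contact_force: [-0.5, 1.6, 0.9]
gripper_width: 50.2
t 11.18 pos [443.7 195.9 560.9] F [-0.5  1.6  0.9] w 50.2 yaw y-axis from +y -13.26 zax [-0.005 -0.003 -1.   ] j [ 0.75  0.07 -0.02 -0.   -1.48 -2.55]
90 106 35 [ -0.3 -21.6  96.8] [-22.1 -25.9  91.3] [ 12.6  -7.4 103.6]
106 130 20 [  0.5 -25.  120.8] [ -1.7 -29.8 108.7] [  2.8 -23.2 127.9]
130 148 30 [  0.4 -24.8 138. ] [ -2.6 -28.7 131.7] [  4.7  29.9 146.8]
152 170 100 [ -0.    4.7 162. ] [-17.3  -8.6 153.3] [ 22.3  25.6 168.8]
170 190 108 [ -0.9   2.6 175.5] [-14.1  -8.2 170.8] [ 44.3   6.  188.5]
190 215 92 [ -4.7   0.4 202.4] [ -8.1 -11.9 191. ] [  7.9   3.7 214. ]
215 230 22 [ -1.2  -3.8 217.5] [ -7.2 -12.1 216.3] [  7.4   0.8 218.7]
```

View pics/s8z.png

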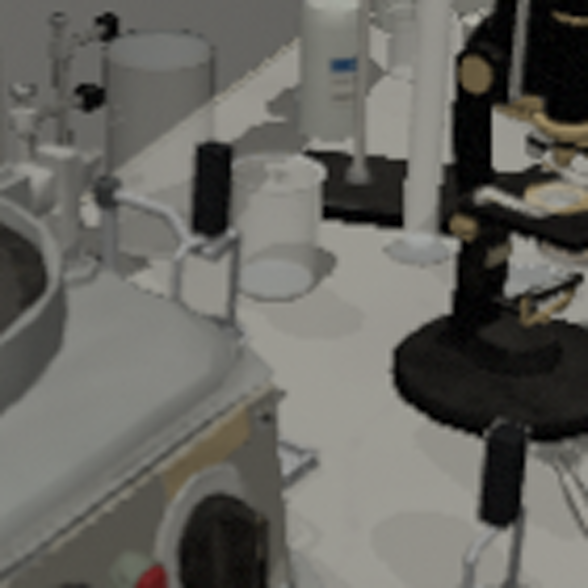

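View pics/t8z.png

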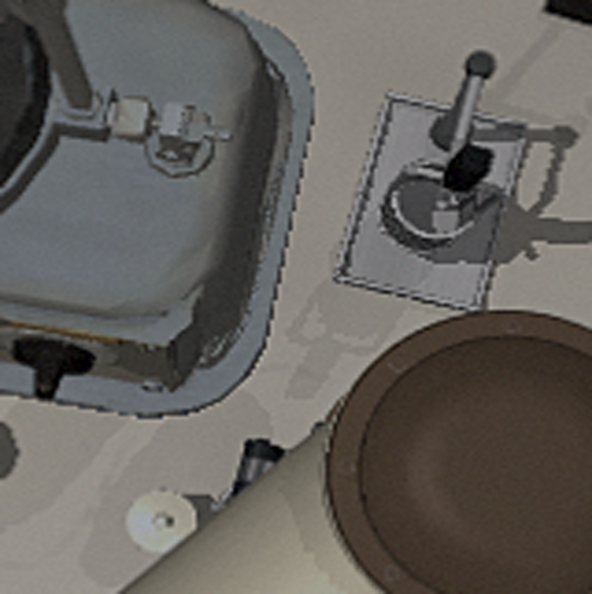

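The basket hangs upright in the throat: grip at zoomed (212,190), bar near (215,240). I'll let it settle, then compare once more and check the shallow basket.

```bash
python3 -m jog '[[[0,0,0,0],[0,0,0,0],[0,0,0,0],[0,0,0,0],[0,0,0,0]]]'; python3 chk.py 9
python3 - <<'E'
from h import *
a=[]
for k in '089':
    im=cv2.imread(f'pics/side{k}.png')[196:262,305:332]
    m=(im.max(2)<45).astype(np.uint8);m[:6]=0;m[32:]=0
    n,l,s,c=cv2.connectedComponentsWithStats(m);i=1+np.argmax(s[1:,4]);a.append((c[i]+[305,196],s[i,4]))
    print(a[-1])
p,q=[cv2.imread(f'pics/side{k}.png')[:,:] for k in '89']
df=cv2.absdiff(p,q).max(2);print('diff in hang region',df[110:200,230:265].max(), 'side0 vs 9 shallow grip',cv2.absdiff(cv2.imread('pics/side0.png'),q).max(2)[198:262,308:330].mean())
print(arm.read_state()['contact_force'].round(1),arm.read_state()['clock'])
E
```

```text
clock: 11.9
position: [442.7, 195.7, 561.8]
ee_rot: [0.114, 0.993, -0.001, -0.002]
contact_force: [-0.4, -0.3, -0.5]
gripper_width: 49.9
90 106 35 [ -0.8 -21.2  97.1] [-22.7 -24.8  91. ] [ 11.9  -8.3 101.5]
106 130 21 [ -0.2 -25.1 119.8] [ -2.2 -30.6 107. ] [  2.4 -23.6 129. ]
130 148 29 [ -0.  -24.3 139.3] [ -1.9 -28.7 131. ] [  4.2  30.1 146.5]
152 170 102 [ -0.3   4.8 162.5] [-17.5 -11.2 154.4] [ 23.4  24.8 169.6]
170 190 103 [ -0.4   2.6 176. ] [-15.1  -9.2 171.2] [ 42.8   5.5 189. ]
190 215 86 [-4.700e+00  1.000e-01  2.027e+02] [ -7.8 -12.5 191.8] [  7.4   3.2 212.9]
215 230 26 [ -0.8  -2.4 217.2] [ -7.3 -13.  215.1] [  6.6   1.8 219.1]
(array([320.25909091, 211.93181818]), np.int32(220))
(array([320.25909091, 211.93181818]), np.int32(220))
(array([320.25909091, 211.93181818]), np.int32(220))
diff in hang region 10 side0 vs 9 shallow grip 1.5823863636363635
[ 0.1 -0.6  0.2] 12.0
```

View pics/s9z.png

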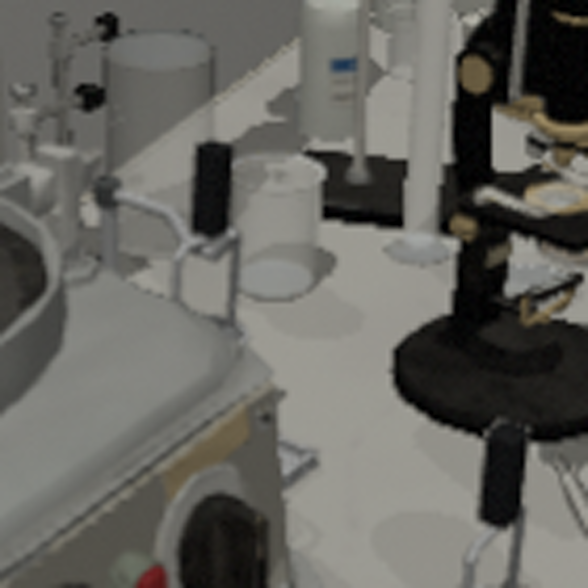

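The picture is unchanged from the last one: the basket hangs still with its grip at zoomed (212,190), and the shallow grip is at the same pixels as at the start. Handing in.

```bash
python3 -c "
from bench import arm
print(arm.job_done())"
```

```text
the job is handed in; nothing more can be done
None
```

The deep basket is hanging upright by its bail on the drip stand's hook, and I handed the job in at about 12 s of the 42 s allowed. I gripped it by the black grip, carried it over the shallow basket, passed the bail over the hook tip towards the post, and lowered the bar into the throat. Then I opened the fingers and backed well clear.

- **Hanging:** by the side camera's depth readings, the bar is within a few mm of the throat along and across the hook. Its height is about 162 mm, where a seated bar should be. The basket leans only a few degrees.
- **Stillness:** two side pictures about 0.8 s apart show no visible motion.
- **Shallow basket:** its grip is at exactly the same pixels as at the start.
- **Robot:** contact force was near zero after backing off.

The one disagreement was about 3 mm in x between the side camera and the robot's own pose, which did not affect the grasp or the hang. No check failed.

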